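Latch the flour bin

TASK

The flour bin's lid is riding up on its seal: shut it with the draw catch on the sloping front. Hook the catch's loop over the keeper on the lid while the lever still stands open, then press the lever flat, over centre, so that it stays shut when you let go; leave the other things on the counter where they are.

Things in the scene. Friction and masses are not known exactly. Their poses are not given: they have to be found in the camera images.
- bin: Fixed flour bin of bare metal, 240 deep x 220 wide x 218 mm high; its place and yaw vary. Its upper front slopes back at 40 degrees from horizontal and faces the robot (bin -x). From a level seam 130 mm above the counter upward it is the hinged lid. A draw catch sits on the middle of the slope: lever on the fixed part, keeper on the lid. Origin under its centre, z up.
- lever_pivot (a point): Pivot pin of the catch's lever, 16 mm out of the slope. x runs up the slope, y along the pins (level, bin's y), z straight out of the slope. 'Uphill', 'downhill', 'out', 'inward' elsewhere mean along these x and z.
- lever (a joint): Lever angle (rad): 0 = flat, pointing downhill (latched); grows as its free end swings out, then uphill; 1.57 = straight out; limit 2.4. Stays where left (0.035 N m). Loop hooked and drawn snug: it stands at 0.9 to 1.1. Pressed from there it draws the lid down (up to about 12 N near its end), passes over centre at about 0.2 and is then held flat by the pull.
- lever_end (a point): Middle of the lever's free edge, on its outer face, 66 mm from the pivot. The lever is a steel plate 30 wide (y) and 4 thick; its outer face (the uphill one when it stands out) lies in the plane of the pivot pin. x points along the lever to the pivot, z out of the outer face.
- loop (a joint): Angle of the wire loop on the lever (rad). Its pin is on the lever, 20 mm from the lever's pivot towards the free end, 2 mm under the outer face. The wires' elevation above the uphill slope = loop - lever - 0.074. Stays where left (0.012 N m). Lever and loop are a two-link chain in the plane square to y: moving the tab moves both. The loop meets nothing but the keeper.
- loop_bar (a point): Middle of the loop's cross bar, which goes behind the keeper: steel, 8 mm thick, 46 long (y), 68 mm from the loop's pin. The two 6 mm side wires run 19 mm either side of the middle. x runs away from the pin, 0.074 rad above the wires' line; z out of the loop; y along the bar.
- tab_grip (a point): Grip point of the loop's thumb tab: a flat plate 26 wide (y) and 4 thick that leaves the cross bar away from the pin, bent up 45 degrees from this point's x towards its z, ending 46 mm from the bar. This point is mid-plate, 32 mm from the bar. Pinch it lightly across its width (along y): it can then pivot between the pads. Same axes as loop_bar.
- keeper_seat (a point): Where the cross bar's middle sits when hooked, on the lid. Axes as lever_pivot, tipped with the lid. Lid latched: 48 mm uphill, 7 mm inward of the lever's pivot; lid ajar: about 5 mm more uphill and 5 mm more out. A base plate lies 7 mm inward of it, from 10 mm downhill to 34 mm uphill.
- keeper_lip (a point): Middle of the uphill edge of the keeper's lip; axes as keeper_seat. The keeper is a hook on the lid, 24 wide (y): a wall, its uphill face 4 mm downhill of the seat, and on top a 3 mm lip pointing uphill to 5 mm past the seat, underside 10 mm out of it. The bar must pass over the lip, go in uphill of it (bar centre over 9 mm uphill), then be drawn back downhill under the lip against the wall.
- lid (a joint): Lid opening (rad) about its rear edge: about 0.05 = riding up on its springy seal, 7 mm ajar in front; about 0.01 = drawn down by the catch. The spring pushes back with about 50 N at the keeper when shut. A steel bar handle 120 long (y) and 14 thick stands 85 mm out of the lid's slope, 155 mm uphill of the lever's pivot, right above the tab: it is in the way of a gripper coming straight down.
- board: Loose pine board, 220 x 320 x 22 mm, bystander. Origin under its centre.
- rolling_pin: Two-handled wooden rolling pin, 52 mm thick, 320 long, lying along y on the board, bystander. Origin under its centre.
- bowl: Steel mixing bowl, 200 mm across, 85 high, bystander. Origin under its centre.
- egg_cup: White ceramic egg cup, 48 mm across, 60 high, beside the front of the bin, bystander. Origin under its centre.
- jar: Glass jar with a metal cap, 60 mm across, 85 high, near the front of the bin on the other side, bystander. Origin under its centre.
- mug: White mug, 80 mm across, 85 high, bystander. Origin under its centre.
- spoon: Wooden spoon, 240 mm long, lying on the counter, bystander.

How it is judged:
By the outcome, as a careful person would: the job done as asked, in the order asked, and still so for the second after the job is handed in, with the robot touching nothing.
It also fails if it takes over 43 s, if anything falls off the work surface, if the arm or the gripper's body presses on something with over 40 N, if the wrist force passes 120 N, or if a joint passes its speed limit or range.

ROBOT

A 6-joint arm with a two-finger parallel gripper is mounted at the origin on the work surface. World frame = base frame: x ahead of the robot, y to its left, z up, the work surface at z = 0. Lengths are in mm, angles in rad, forces in N, time in s.
With the tool pointing down it reaches from about 300 to 775 mm from the base axis. Payload 14.6 kg.
Tool frame: the origin (TCP) lies midway between the tips of the shut fingers; the grasp point (between the pads) lies 19 mm behind it (manip.hold_point_z is the distance from the TCP to the grasp point, in mm); z points along the fingers, y is the direction in which the jaws open and shut (so a half turn about z gives the same grasp; the last joint's range is limited). The gripper opens to 94 mm and grips with 3 to 60 N. Pads are 16 mm wide; open, the fingers measure 119 mm over their backs; the gripper's body (75 mm by 177 mm) begins 78 mm behind the grasp point.
Start: joints at [1.166, 0.3, 1.521, -0, 1.321, -0.067], TCP at [182.274, 518.908, 205.446] pointing down, gripper open.
Joint ranges: [-3.03, 3.03], [-0.79, 2.21], [0.23, 2.52], [-1.04, 4.18], [0, 3.07], [-2.55, 2.55]. Speed limits (rad/s): [2.22, 2.22, 2.57, 3.14, 3.14, 3.14].

INTERFACE

Orientations are given as [roll, pitch, yaw] about the fixed x, y, z axes, in that order (R = Rz(yaw) Ry(pitch) Rx(roll)).
In Python, from cell import manip gives the robot as it stands.
- The arm moves only by the shell command python3 -m crank 'ROWS' [OPENING] [FORCE]. ROWS is JSON, a list of rows, each an object with "offset": the shift along the world's x, y, z in m, a list of three; "spin": the turn about the world's z in degrees. In form: [{"offset": [dx, dy, dz], "spin": spin}, ...]. A call has exactly 8 rows; each row is the pose to reach, as a shift and turn from the pose measured when the call began; what a row does not reach only later rows make up. A row lasts 1/12 s, in which the tool goes at most 41.7 mm and 7.16 degrees, less where a joint would pass 70% of its speed; a pose out of reach is approached as far as the arm can. A call with a gripper value outside its range is refused whole. OPENING is the opening, from 0 (shut) to 1 (fully open), set as the call begins (- or left out, the last holds). The fingers move at their own pace and stop on an object; FORCE is the grip in N (left out, the last holds). Time passes only in rows, so rows that repeat a pose let the fingers close, or fill a call up. It gives the time, the measured TCP pose, the force and the opening at its end, in the units of the state.
- manip.read_state(): the state, without advancing time (a new reading comes with each control period).
- manip.camera(name): name is "scene" or "top"; returns a dict with "pixels" (384x512x3 uint8, red, green, blue), "fx", "fy", "cx", "cy" (pixels), "extrinsics" (4x4, takes a point from world to camera coordinates). Camera axes: x right, y down, z forward; pixel columns grow to the right and rows downward; lengths in mm; the calibration is good to about 2 mm. A picture is of the moment at which its call begins. There is no depth.
- manip.sign_off(): hands the job in, once; it reports no verdict.
Trained networks look in a picture, given as the dict that the camera call returned (one of the last four; its "shot" number tells which), for a name from the list of things; names that differ only in an ending like _2 or _b are one class to them, and where a whole thing is asked for, a point or a joint stands for the part that bears it (a point fixed in the world has none). Each returns a list of dicts, best first, with "conf" (0 to 1); they miss things now and then, are a little off and sometimes report something else, mostly with a low value. They report only what shows in the picture. A call takes as long as a camera call.
- manip.search_frame(picture, name): "location" ([x, y, z] in mm, in world coordinates, good to about 4 mm: the middle of the surface that is visible of it).
- manip.masks_of(picture, name): "mask" (384x512 bool, what is visible of it).
The state is a dict: "clock": time; "joints": joint angles; "qd": joint speeds; "effort": joint torques, N m; "eef_pos": TCP position; "eef_rot": TCP orientation; "wrist_force": force on the tool from outside, world axes, zero at the start; "moment": the same for the moment, N m; "finger_gap": finger opening in mm.
Only numpy, scipy, OpenCV 4.12 (cv2) and the standard library are available. Lean on these libraries where they do the work, as an engineer would, in place of code of your own. Each camera call takes 0.05 s, during which the arm holds its last target. There are 200 camera calls.

## Working session

There is one attempt and no reset: what is moved stays moved. The work goes in short steps, Python scripts to look and compute and a shell command to move; the robot and the scene stay as the last step left them, time stands still between calls to the robot, and variables do not carry over. Pictures are saved under pics/ and viewed, about 8 in all and at most 12, crops included, and the job is handed in when it is done.

```bash
mkdir -p pics; ls; cat > h.py <<'E'
import numpy as np, cv2
from cell import manip
def shot(cam,name=None,crop=None,scale=1):
    p=manip.camera(cam)
    im=p["pixels"]
    if name:
        if crop: im=im[crop[1]:crop[3],crop[0]:crop[2]]
        im=cv2.resize(im,None,fx=scale,fy=scale,interpolation=cv2.INTER_CUBIC)
        cv2.imwrite(f"pics/{name}.png",im[...,::-1])
    return p
def proj(p,X):
    E=np.array(p["extrinsics"]);c=E[:3,:3]@np.array(X,float)+E[:3,3]
    return np.array([p["fx"]*c[0]/c[2]+p["cx"],p["fy"]*c[1]/c[2]+p["cy"]])
E
python3 - <<'E'
from h import *
s=manip.read_state()
for k in("clock","eef_pos","eef_rot","finger_gap","wrist_force"):print(k,np.round(s[k],3))
for cam in("scene","top"):
    p=shot(cam,cam+"0",None,1.5)
    E=np.array(p["extrinsics"]);print(cam,p["fx"],p["cx"],p["cy"],"campos",np.round(-E[:3,:3].T@E[:3,3]),"fwd",E[2,:3].round(2))
    for n in"bin lever_pivot lever_end loop_bar tab_grip keeper_seat keeper_lip lever loop lid egg_cup jar bowl mug board rolling_pin spoon".split():
        r=manip.search_frame(p,n)
        print(n,[(np.round(d["location"]).tolist(),round(d["conf"],2)) for d in r[:2]])
E
```

```text
pics
clock 0.0
eef_pos [182.19  518.669 204.887]
eef_rot [-3.14  -0.     2.804]
finger_gap 93.795
wrist_force [-0.449  0.415 -0.343]
scene 388.65258844469054 257.10737992819713 191.7391119599022 campos [1093. -684.  946.] fwd [-0.49  0.54 -0.68]
bin [([713.0, -90.0, 151.0], 0.77)]
lever_pivot [([715.0, -91.0, 156.0], 0.66)]
lever_end [([600.0, -58.0, 173.0], 0.6)]
loop_bar [([611.0, -57.0, 214.0], 0.61), ([483.0, -9.0, 41.0], 0.59)]
tab_grip [([730.0, -60.0, 203.0], 0.74)]
keeper_seat [([611.0, -56.0, 213.0], 0.69), ([729.0, -60.0, 203.0], 0.61)]
keeper_lip [([733.0, -56.0, 211.0], 0.96)]
lever [([599.0, -60.0, 173.0], 0.49)]
loop [([603.0, -57.0, 213.0], 0.42)]
lid [([735.0, -58.0, 209.0], 0.67), ([711.0, -91.0, 152.0], 0.53)]
egg_cup [([494.0, -556.0, 67.0], 0.75), ([486.0, -10.0, 42.0], 0.74)]
jar [([541.0, -194.0, 64.0], 0.63), ([732.0, -59.0, 208.0], 0.49)]
bowl [([619.0, 476.0, 53.0], 0.93), ([539.0, -194.0, 61.0], 0.25)]
mug [([452.0, 357.0, 53.0], 0.58)]
board [([510.0, -556.0, 21.0], 0.97)]
rolling_pin [([495.0, -561.0, 67.0], 0.57)]
spoon [([300.0, -337.0, 15.0], 0.64)]
top 403.94323242983324 256.37120774685127 195.87794810153218 campos [ 256.  -54. 1406.] fwd [ 0.19 -0.01 -0.98]
bin [([669.0, -36.0, 168.0], 0.86)]
lever_pivot [([664.0, -31.0, 168.0], 0.89)]
lever_end [([596.0, -59.0, 173.0], 0.48)]
loop_bar [([602.0, -52.0, 208.0], 0.66)]
tab_grip [([604.0, -48.0, 203.0], 0.45)]
keeper_seat [([708.0, -16.0, 200.0], 0.75)]
keeper_lip [([699.0, -22.0, 194.0], 0.89)]
lever [([597.0, -58.0, 174.0], 0.44)]
loop []
lid [([695.0, -21.0, 197.0], 0.63)]
egg_cup [([488.0, 4.0, 33.0], 0.56)]
jar [([516.0, -181.0, 87.0], 0.77)]
bowl [([648.0, 455.0, 34.0], 0.74)]
mug []
board [([446.0, -534.0, 25.0], 0.96)]
rolling_pin [([480.0, -536.0, 68.0], 0.74)]
spoon [([262.0, -337.0, 15.0], 0.86)]
```

View pics/scene0.png

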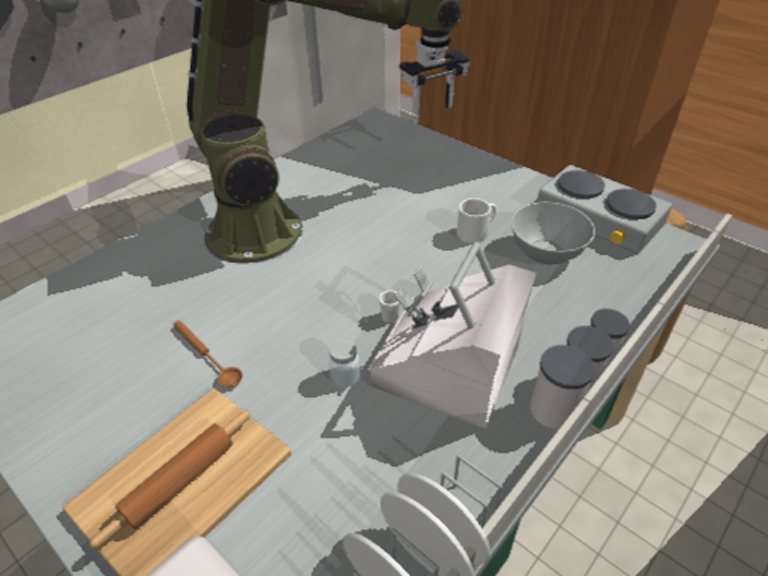

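View pics/top0.png

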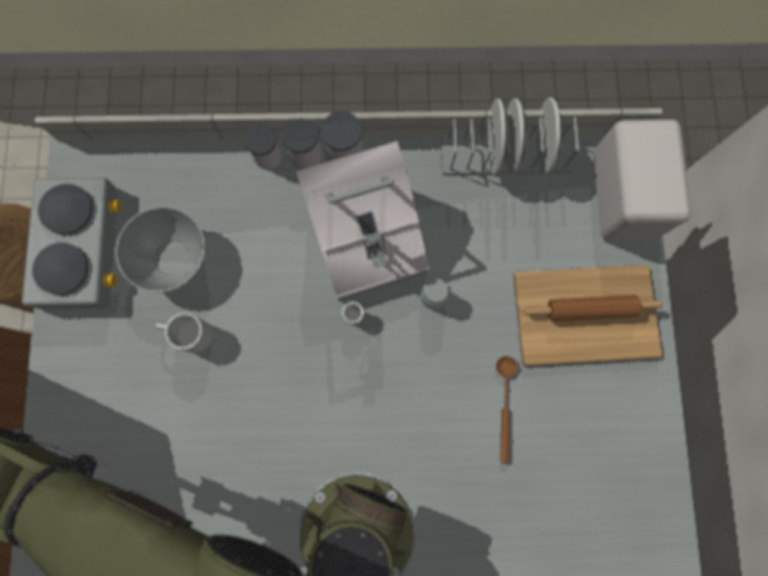

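```bash
python3 - <<'E'
import cv2
a=cv2.imread("pics/scene0.png");b=cv2.imread("pics/top0.png")
import numpy as np
from h import *
A=shot("scene","s1",(260,130,400,270),4); B=shot("top","t1",(200,40,340,180),4)
E
```

```text
(no output)
```

The scene picture shows the bin at about (450,340) with the handle above it, the jar at (345,365) and the egg cup at (390,305). The top picture shows the bin yawed, its front edge running from (340,298) to (428,268), with the catch at (372,235).

View pics/s1.png

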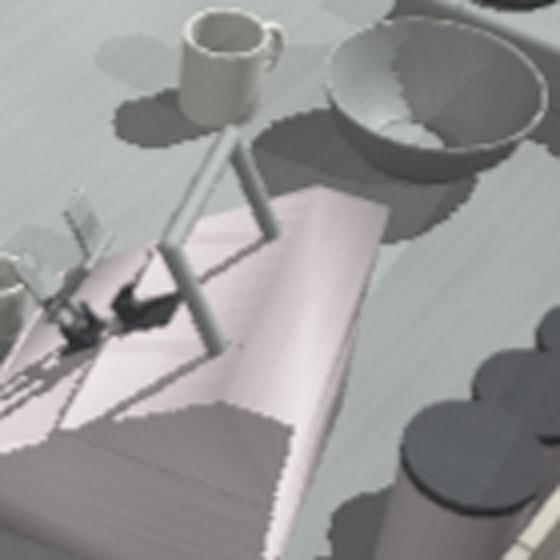

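View pics/t1.png

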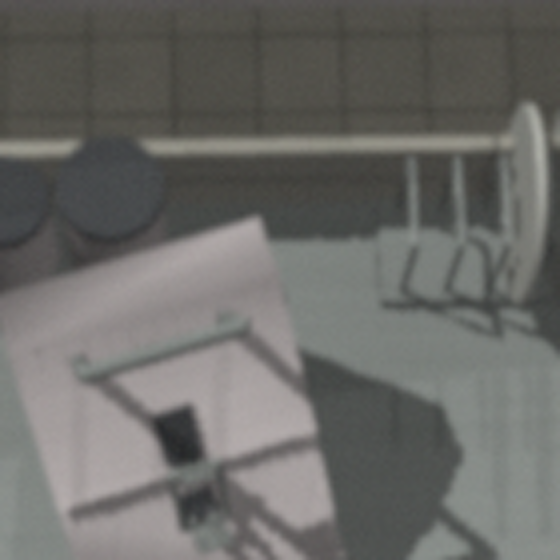

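The scene crop shows the handle bar from (160,245) to (235,130), with plates standing up at (30,285) and (85,215). The top crop shows the handle from (85,375) to (250,325) and the catch around (195,470). I'll zoom further and collect masks.

```bash
python3 - <<'E'
from h import *
ims=[]
for cam,c in(("scene",(257,165,307,225)),("top",(228,125,278,185))):
    p=shot(cam); np.save("pics/"+cam+".npy",p["pixels"])
    im=p["pixels"][c[1]:c[3],c[0]:c[2]]
    im=cv2.resize(im,None,fx=8,fy=8,interpolation=cv2.INTER_CUBIC)
    for k in range(0,50,10): cv2.putText(im,str(c[0]+k),(k*8,8),0,.3,(255,0,0)); im[::4,k*8]=(255,0,0)
    for k in range(0,60,10): cv2.putText(im,str(c[1]+k),(0,k*8),0,.3,(255,0,0)); im[k*8,::4]=(255,0,0)
    ims.append(im)
    for n in("lever","loop","tab_grip","keeper_lip","lever_end","lid","bin"):
        for d in manip.masks_of(p,n)[:2]:
            v,u=np.nonzero(d["mask"]); print(cam,n,round(d["conf"],2),len(u),"u",u.min(),u.max(),"v",v.min(),v.max(),"c",u.mean().round(1),v.mean().round(1))
cv2.imwrite("pics/z2.png",np.hstack(ims)[...,::-1])
E
```

```text
scene lever 0.64 340 u 263 287 v 177 211 c 275.8 195.5
scene loop 0.57 133 u 273 287 v 179 208 c 281.3 189.9
scene loop 0.16 7813 u 248 356 v 161 284 c 304.3 226.4
scene tab_grip 0.68 127 u 277 287 v 178 202 c 281.5 189.2
scene keeper_lip 0.79 4154 u 276 356 v 162 256 c 317.9 212.4
scene keeper_lip 0.55 236 u 253 266 v 194 214 c 259.6 203.7
scene lever_end 0.69 328 u 263 287 v 178 211 c 275.5 195.3
scene lever_end 0.44 131 u 277 287 v 179 203 c 281.3 189.4
scene lid 0.9 4205 u 276 356 v 161 256 c 318.1 212.4
scene bin 0.97 7732 u 247 355 v 163 283 c 304.3 226.6
top lever 0.73 114 u 243 256 v 155 176 c 251.1 166.3
top lever 0.18 3761 u 199 277 v 95 165 c 238.4 130.0
top loop 0.42 45 u 243 254 v 155 160 c 248.9 157.4
top tab_grip 0.38 2738 u 77 136 v 137 194 c 106.5 165.5
top keeper_lip 0.69 3901 u 198 277 v 94 166 c 238.6 129.9
top lever_end 0.53 197 u 242 258 v 154 177 c 250.5 166.1
top lever_end 0.31 114 u 242 257 v 154 170 c 250.2 160.0
top lid 0.97 3781 u 198 278 v 95 166 c 238.6 130.0
top bin 0.8 6119 u 199 285 v 95 198 c 243.2 145.8
top bin 0.33 195 u 242 257 v 154 177 c 250.3 166.0
```

View pics/z2.png

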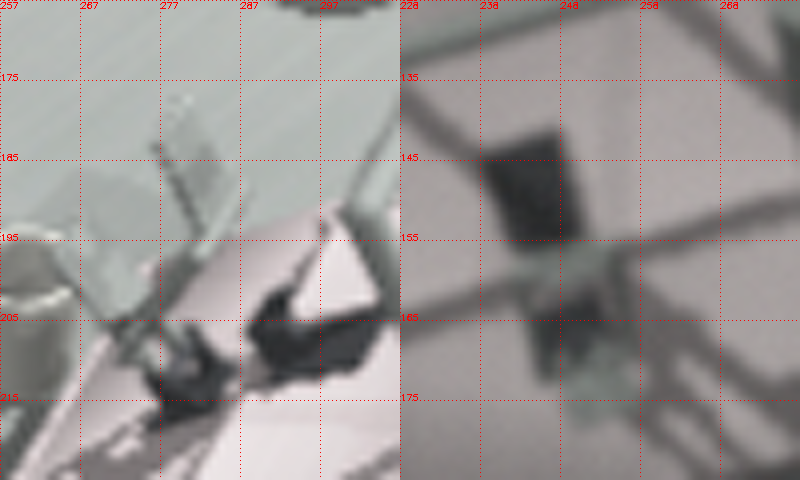

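The left half of the zoom (scene) shows the tab plate from (276,183)/(280,177) down to about (284,196), with the dark keeper at (288–304, 200–212). The right half (top) shows the keeper base at (238–250, 141–156), the tab at about (248,157) and the lever end at about (252,172). Next I fit a geometric model.

```bash
cat > model.py <<'E'
from h import *
from scipy.optimize import least_squares
C,S=np.cos(np.radians(40)),np.sin(np.radians(40))
class M:
    def __init__(s,q):
        s.bx,s.by,s.psi,s.h0,s.s,s.th,s.e,s.lid=q   # s: pivot distance uphill of the seam line; e: wires' elevation
        # slope: seam at z=130
        s.xs=-120+(130-s.h0)/np.tan(np.radians(40))
    def W(s,b):   # bin local->world
        c,d=np.cos(s.psi),np.sin(s.psi); b=np.asarray(b,float)
        return np.array([s.bx+c*b[0]-d*b[1],s.by+d*b[0]+c*b[1],b[2]])
    def sl(s,x,y,z): # lever_pivot frame -> bin local
        return np.array([s.xs+(s.s+x)*C-(16+z)*S,y,130+(s.s+x)*S+(16+z)*C])
    def lidrot(s,b,a=None):
        a=s.lid if a is None else a
        r=b-np.array([120,0,130]);c,d=np.cos(a),np.sin(a)
        return np.array([120+c*r[0]+d*r[2],b[1],130-d*r[0]+c*r[2]])
    def P(s,x,y,z): return s.W(s.sl(x,y,z))
    def L(s,x,y,z): return s.W(s.lidrot(s.sl(x,y,z),s.lid-.01))
    def lev(s,r,y,z): d=(-np.cos(s.th),np.sin(s.th));n=(np.sin(s.th),np.cos(s.th)); return s.P(r*d[0]+z*n[0],y,r*d[1]+z*n[1])
    def bar2(s):
        return np.array([-20*np.cos(s.th)-2*np.sin(s.th)+68*np.cos(s.e),20*np.sin(s.th)-2*np.cos(s.th)+68*np.sin(s.e)])
    def tab(s,r,y):
        f=s.e+.074+np.pi/4;b=s.bar2();return s.P(b[0]+r*np.cos(f),y,b[1]+r*np.sin(f))
    def pin2(s): return np.array([-20*np.cos(s.th)-2*np.sin(s.th),20*np.sin(s.th)-2*np.cos(s.th)])
    def xr(s): return -120+(218-s.h0)/np.tan(np.radians(40))
E
cat > fit.py <<'E'
from model import *
import pickle
cams={}
for c in("scene","top"): cams[c]=shot(c)
pickle.dump(cams,open("cams.pkl","wb"))
def res(q):
    m=M(q);o=[]
    def a(c,X,uv,w=1): o.extend(w*(proj(cams[c],X)-uv))
    lw=lambda b:m.W(m.lidrot(np.array(b,float)))
    a("top",lw((120,-110,218)),(266.2,95));a("top",lw((120,110,218)),(198.5,116))
    a("top",m.W((-120,110,0)),(226.7,198.7),.5);a("top",m.W((-120,-110,0)),(285.3,178.7),.3)
    a("scene",lw((120,110,218)),(357,181.7));a("scene",lw((120,-110,218)),(333,236))
    a("scene",lw((m.xr(),110,218)),(341,176));a("scene",lw((m.xr(),-110,218)),(316,241),.7)
    a("top",m.L(155,60,85),(222,133.7));a("top",m.L(155,-60,85),(262,121.2))
    a("scene",m.L(155,-60,85),(301.5,191));a("scene",m.L(155,60,85),(318.7,163))
    a("top",m.L(82,0,-14),(243.5,143))
    a("scene",m.tab(46,13),(280.5,177.7));a("scene",m.tab(46,-13),(276,183))
    a("top",m.lev(66,0,0),(252.5,174),.5)
    a("scene",m.lev(66,-15,0),(264.5,199),.3)
    o.append((m.lid-.05)/.005)
    return o
best=None
for th in(.6,1.2,1.8):
  for e in(.2,.7,1.2):
    r=least_squares(res,[690,-40,.3,60,-30,th,e,.05],x_scale=[10,10,.1,10,10,.3,.3,.01],loss="soft_l1")
    if best is None or r.cost<best.cost: best=r
q=best.x;np.save("q.npy",q)
if __name__=="__main__":
    print(best.cost,np.round(q,3));print(np.round(res(q),1))
    m=M(q)
    for n,X in dict(pivot=m.P(0,0,0),lever_end=m.lev(66,0,0),bar=m.tab(0,0),grip=m.tab(32,0),seat=m.L(48,0,-7),lip=m.L(53,0,6),handle=m.L(155,0,85)).items():print(n,X.round(1))
    for c,(x0,y0,x1,y1),k in(("scene",(250,155,330,235),5),("top",(215,115,295,195),5)):
        im=cv2.resize(cams[c]["pixels"][y0:y1,x0:x1],None,fx=k,fy=k,interpolation=cv2.INTER_CUBIC)
        def ln(pts,col):
            z=np.array([(proj(cams[c],X)-[x0,y0]+.5)*k for X in pts]).round().astype(int);cv2.polylines(im,[z],False,col,1)
        ln([m.lev(0,-15,0),m.lev(66,-15,0),m.lev(66,15,0),m.lev(0,15,0),m.lev(0,-15,0)],(255,0,0))
        b=m.bar2();p=m.pin2()
        for y in(-19,19): ln([m.P(p[0],y,p[1]),m.P(b[0],y,b[1])],(0,0,255))
        ln([m.tab(0,-23),m.tab(0,23)],(0,0,255))
        ln([m.tab(0,-13),m.tab(46,-13),m.tab(46,13),m.tab(0,13)],(0,140,0))
        ln([m.L(155,-60,85),m.L(155,60,85)],(255,0,255))
        ln([m.L(38,-12,-14),m.L(82,-12,-14),m.L(82,12,-14),m.L(38,12,-14),m.L(38,-12,-14)],(255,255,0))
        ln([m.L(53,-12,6),m.L(53,12,6)],(0,255,255))
        lw=lambda b:m.W(m.lidrot(np.array(b,float)))
        ln([m.W((m.xs,-110,130)),m.W((m.xs,110,130))],(255,128,0))
        ln([lw((120,-110,218)),lw((120,110,218)),lw((m.xr(),110,218)),lw((m.xr(),-110,218))],(128,0,128))
        ln([m.W((-120,-110,0)),m.W((-120,-110,m.h0)),m.W((-120,110,m.h0)),m.W((-120,110,0))],(128,0,128))
        cv2.imwrite(f"pics/ov_{c}.png",im[...,::-1])
    a=cv2.imread("pics/ov_scene.png");b=cv2.imread("pics/ov_top.png");cv2.imwrite("pics/ov.png",np.hstack([a,b]))
E
python3 fit.py
```

```text
18.808209289769515 [ 6.64787e+02 -3.66740e+01  2.96000e-01  5.01000e+01 -2.53920e+01
  1.55700e+00  5.04000e-01  5.00000e-02]
[-0.6 -0.   0.1 -0.9 -0.2  1.2 -0.1  1.1 -1.3  0.3  0.1  0.9  1.   1.7
  1.1 -6.8  0.4 -0.4 -0.2  0.1 -1.2 -2.4 -3.  -2.1 -0.7 -2.6 -0.5 -0.
  0.4  0.4  0.8 -0.2  0.3 -0.1 -0. ]
pivot [612.6 -52.6 125.9]
lever_end [571.4 -65.1 175.9]
bar [622.2 -49.7 203.2]
grip [607.8 -54.1 231.4]
seat [653.  -40.3 156.7]
lip [649.2 -41.4 170.1]
handle [680.2 -32.  295. ]
```

View pics/ov.png

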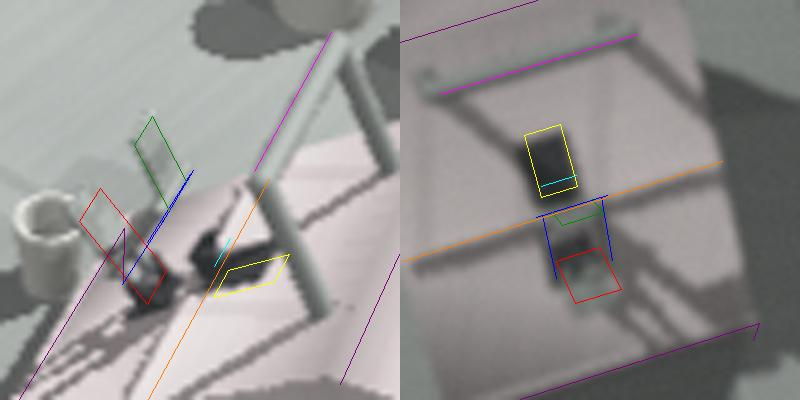

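The overlay roughly fits. The tab (green) and lever (red) sit on their images, and the pink handle line is about 2 px left of the bar in the scene view. The keeper is about 2 px off there too, so I'll refine with mask outlines.

```bash
python3 - <<'E'
from h import *
import pickle
cams={c:shot(c) for c in("scene","top")}
for c in cams:
  for n in("bin","lid","lever"):
    d=manip.masks_of(cams[c],n)[0];mk=d["mask"].astype(np.uint8)
    cs,_=cv2.findContours(mk,0,1);k=max(cs,key=cv2.contourArea)
    print(c,n,round(d["conf"],2),cv2.approxPolyDP(k,1.8,True)[:,0].tolist())
    np.save(f"pics/m_{c}_{n}.npy",mk)
E
python3 - <<'E'
import cv2,numpy as np
import sys;sys.path.insert(0,'.')
out=[]
for c,(x0,y0,x1,y1) in(("scene",(240,150,370,290)),("top",(190,85,300,210))):
    im=np.load(f"pics/{c}.npy")[y0:y1,x0:x1]
    im=cv2.resize(im,None,fx=3,fy=3,interpolation=cv2.INTER_CUBIC)
    for n,col in(("bin",(255,0,0)),("lid",(0,0,255)),("lever",(0,160,0))):
        mk=cv2.resize(np.load(f"pics/m_{c}_{n}.npy")[y0:y1,x0:x1],None,fx=3,fy=3,interpolation=0)
        cs,_=cv2.findContours(mk,1,1);cv2.drawContours(im,cs,-1,col,1)
    out.append(np.vstack([im,np.zeros((420-im.shape[0],im.shape[1],3),np.uint8)]))
cv2.imwrite("pics/mk.png",np.hstack(out)[...,::-1])
E
```

```text
scene bin 0.89 [[317, 161], [300, 190], [286, 194], [287, 188], [279, 179], [277, 184], [281, 195], [274, 198], [268, 192], [265, 194], [264, 198], [270, 206], [246, 246], [248, 256], [255, 260], [324, 284], [345, 230], [356, 181], [343, 177], [327, 179]]
scene lid 0.79 [[316, 162], [300, 192], [289, 203], [290, 210], [276, 236], [328, 256], [351, 203], [356, 182], [343, 177], [329, 180], [320, 163]]
scene lever 0.63 [[281, 178], [277, 181], [281, 191], [280, 197], [275, 200], [268, 193], [264, 197], [274, 210], [279, 207], [278, 202], [287, 190]]
top bin 0.92 [[264, 95], [244, 98], [198, 114], [225, 199], [260, 189], [285, 178], [270, 109]]
top lid 0.52 [[254, 154], [242, 158], [245, 172], [243, 161], [253, 158], [256, 163]]
top lever 0.7 [[256, 175], [256, 167], [245, 168], [250, 176]]
```

View pics/mk.png

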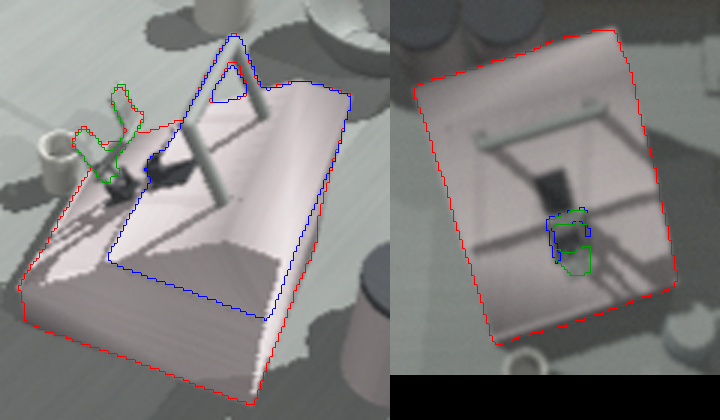

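The masks are clean. In the scene view the side profile corners are (248,256), (246,246), (276,236), (328,256) and (324,284). In the top view the outline is (264,95), (198,114), (225,199) and (285,178). I'll refit with these.

```bash
python3 - <<'E'
s=open("fit.py").read()
a=s.index('    a("top",lw((120,-110,218))');b=s.index('    o.append((m.lid')
new='''    a("top",lw((120,-110,218)),(265.7,95));a("top",lw((120,110,218)),(198.2,115))
    a("top",m.W((-120,110,0)),(225.5,199),1);a("top",m.W((-120,-110,0)),(285.3,178.5),1)
    a("scene",lw((120,110,218)),(356.7,181.7));a("scene",lw((120,-110,218)),(333.7,236.7))
    a("scene",lw((m.xr(),110,218)),(342.7,176.7));a("scene",lw((m.xr(),-110,218)),(315.5,231),.7)
    a("scene",m.W((-120,-110,0)),(248,256.5));a("scene",m.W((-120,-110,m.h0)),(246,246));a("scene",m.W((120,-110,0)),(324.5,284.5))
    a("scene",lw((m.xs,-110,130)),(276,236.3));a("scene",lw((120,-110,130)),(328.3,256.5))
    a("top",m.L(155,60,85),(222,133));a("top",m.L(155,-60,85),(261.3,121.5))
    a("scene",m.L(155,-60,85),(303,191));a("scene",m.L(155,60,85),(318.7,163))
    a("top",m.L(82,0,-14),(243.5,143))
    a("scene",m.tab(46,13),(280.5,177.7));a("scene",m.tab(46,-13),(276,183))
    a("top",m.lev(66,15,0),(249.5,176),.5);a("top",m.lev(66,-15,0),(257,174.5),.5)
    a("scene",m.lev(66,-15,0),(264,198),.5);a("scene",m.lev(66,15,0),(268,192),.5)
'''
s=s[:a]+new+s[b:]
s=s.replace('cams[c]=shot(c)','cams[c]=shot(c)').replace("[690,-40,.3,60,-30,th","[665,-40,.3,45,-25,th")
open("fit.py","w").write(s)
E
python3 fit.py
```

```text
22.795075197020925 [ 6.66515e+02 -3.36130e+01  2.89000e-01  5.19580e+01 -2.52900e+01
  1.45700e+00  5.03000e-01  5.10000e-02]
[-0.8 -0.4 -0.4 -0.7 -0.4  1.6 -1.2  3.8  0.4  0.3  0.4 -0.  -0.2  0.7
  1.5 -0.2 -1.4  1.4  0.1  1.  -1.6  2.   0.1  1.9 -0.1  1.7 -0.5  0.2
 -0.3 -0.1 -2.3 -3.  -2.4 -2.6 -1.4 -2.6 -0.4 -0.3  0.4  0.1 -0.2  0.5
  0.6 -0.2  0.2  0.3  0.3  0.1  0.1]
pivot [612.2 -49.8 126. ]
lever_end [566.3 -63.4 171.4]
bar [620.6 -47.3 201.7]
grip [606.2 -51.6 229.9]
seat [652.7 -37.7 157. ]
lip [648.9 -38.9 170.3]
handle [680.  -29.6 295.2]
```

View pics/ov.png

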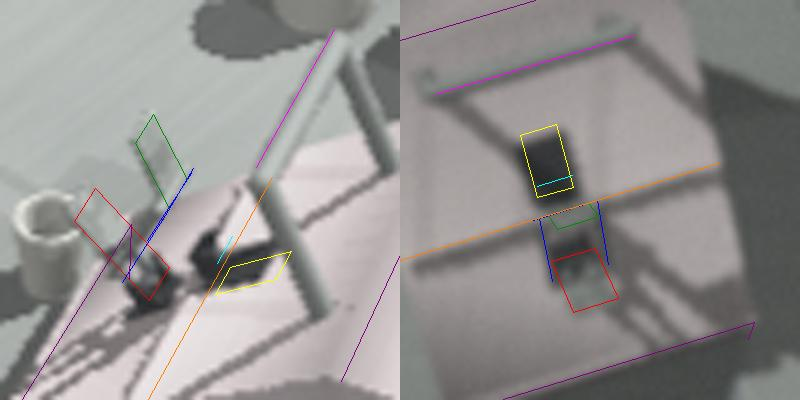

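The handle is 85 mm out of the slope, but I measured it from the pivot frame (16 mm out). I'll use 69.

```bash
sed -i 's/60,85)/60,69)/g; s/m.L(155,0,85)/m.L(155,0,69)/' fit.py; python3 fit.py
```

```text
16.542592985225923 [ 6.66203e+02 -3.30790e+01  2.91000e-01  5.45720e+01 -2.63890e+01
  1.51900e+00  4.71000e-01  5.10000e-02]
[-1.1 -0.3 -0.6 -0.5 -0.5  1.7 -1.3  3.8  0.3  0.1  0.5 -0.2 -1.2  0.1
  0.7 -0.7 -1.3  1.3  0.1  0.3 -1.5  1.8 -0.9  1.4 -0.   1.5 -0.9  0.1
 -1.2 -0.1 -0.4  1.4 -0.8  1.6 -1.2 -1.3 -0.3 -0.5  0.5 -0.1 -0.2  0.6
  0.6 -0.1  0.  -0.1  0.1 -0.3  0.1]
pivot [608.1 -50.5 125.3]
lever_end [565.1 -63.4 173.6]
bar [619.1 -47.2 201.2]
grip [605.6 -51.2 229.9]
seat [648.6 -38.3 156.4]
lip [644.8 -39.5 169.8]
handle [685.2 -27.4 282. ]
```

View pics/ov.png

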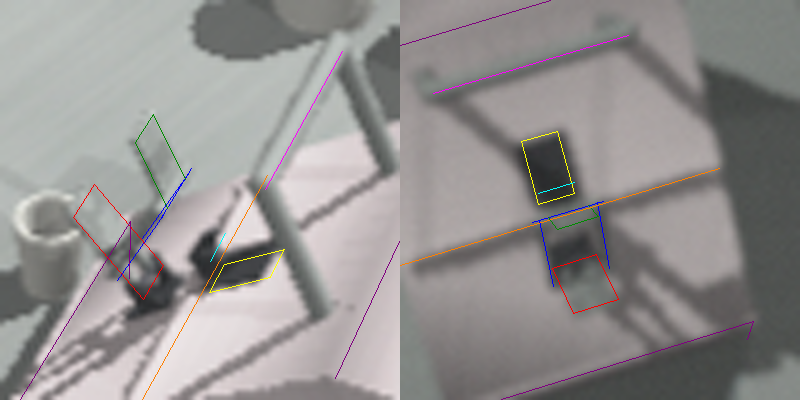

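The handle now agrees in both views. Since the tool stays vertical, I plan to pinch the tab near its end with the fingertips, so the body passes above the handle bar. I'll refine with per-camera offsets and run the two-link IK for the path.

```bash
cat > refine.py <<'E'
import fit; from fit import *
cams0=fit.cams
def res2(v):
    q,o=v[:8],v[8:]
    import model
    P=fit.proj
    def pr(p,X): return P0(p,X)+(o[:2] if p is cams0["scene"] else o[2:])
    fit.proj=pr; r=fit.res(q); fit.proj=P0
    return list(r)+list(o/0.8)
P0=fit.proj
r=least_squares(res2,list(np.load("q.npy"))+[0]*4,x_scale=[10,10,.1,10,10,.3,.3,.01]+[1]*4,loss="soft_l1")
q=r.x[:8];np.save("q.npy",q);print(r.cost,q.round(3),"off",r.x[8:].round(2))
m=M(q)
for n,X in dict(pivot=m.P(0,0,0),lever_end=m.lev(66,0,0),bar=m.tab(0,0),grip=m.tab(32,0),tabend=m.tab(46,0),seat=m.L(48,0,-7),handle=m.L(155,0,69)).items():print(n,X.round(1))
E
cat > ik.py <<'E'
from model import *
from scipy.optimize import brentq
q=np.load("q.npy")
def at_bar(a,b,q=q):   # bar in lever_pivot frame -> model with th,e
    f=lambda th:np.hypot(a-(-20*np.cos(th)-2*np.sin(th)),b-(20*np.sin(th)-2*np.cos(th)))-68
    ths=np.linspace(0,2.4,481);v=[f(t) for t in ths]
    i=[i for i in range(480) if v[i]*v[i+1]<=0]
    out=[]
    for k in i:
        th=brentq(f,ths[k],ths[k+1]);p=(-20*np.cos(th)-2*np.sin(th),20*np.sin(th)-2*np.cos(th))
        Q=np.array(q);Q[5]=th;Q[6]=np.arctan2(b-p[1],a-p[0]);out.append(M(Q))
    return out
E
python3 refine.py; python3 - <<'E'
from ik import *
m0=M(q);b0=m0.bar2();print("bar now",b0.round(1),"th",q[5].round(2),"yaw",np.degrees(q[2]).round(1))
seat=np.array([53,-2.]);H=m0.L(155,0,69);c=np.cos(q[2]);s=np.sin(q[2])
for d in[None,(14,45),(14,25),(13,10),(13,0),(5,0),(1,0),(0,0)]:
    for m in ([m0] if d is None else at_bar(*(seat+d))):
        T=m.tab(43,0)-[0,0,3]; r=T-H; xb=r[0]*c+r[1]*s
        print(d,"th %.2f e %.2f loop %.2f"%(m.th,m.e,m.e+.074+m.th),"TCP",T.round(1),"off",(T-(m0.tab(43,0)-[0,0,3])).round(1),"x to handle %.1f bodybottom-handletop %.1f"%(xb,T[2]+97-H[2]-7))
E
```

```text
12.930179095259586 [ 6.6578e+02 -3.2905e+01  2.8900e-01  5.3391e+01 -2.8268e+01  1.5010e+00
  4.7300e-01  5.0000e-02] off [ 0.34 -0.56  0.79 -0.28]
pivot [607.6 -50.2 124.1]
lever_end [563.7 -63.2 171.6]
bar [618.3 -47.  199.7]
grip [604.7 -51.  228.4]
tabend [598.8 -52.8 240.9]
seat [648.1 -38.2 155.2]
handle [684.7 -27.3 280.7]
bar now [57.1 50.8] th 1.5 yaw 16.5
None th 1.50 e 0.47 loop 2.05 TCP [600.  -52.4 235.3] off [0. 0. 0.] x to handle -88.3 bodybottom-handletop 44.5
(14, 45) th 1.82 e 0.35 loop 2.24 TCP [616.8 -47.4 237.7] off [16.8  5.   2.5] x to handle -70.8 bodybottom-handletop 47.0
(14, 25) th 1.62 e 0.04 loop 1.74 TCP [641.5 -40.1 224.8] off [ 41.4  12.3 -10.5] x to handle -45.1 bodybottom-handletop 34.0
(13, 10) th 1.62 e -0.18 loop 1.52 TCP [659.  -34.9 211.8] off [ 59.   17.5 -23.4] x to handle -26.8 bodybottom-handletop 21.1
(13, 0) th 1.75 e -0.33 loop 1.50 TCP [671.2 -31.3 202.5] off [ 71.2  21.1 -32.8] x to handle -14.1 bodybottom-handletop 11.7
(5, 0) th 1.33 e -0.31 loop 1.09 TCP [664.7 -33.2 197.6] off [ 64.7  19.2 -37.7] x to handle -20.9 bodybottom-handletop 6.8
(1, 0) th 1.07 e -0.28 loop 0.86 TCP [660.3 -34.5 195.5] off [ 60.3  17.9 -39.8] x to handle -25.5 bodybottom-handletop 4.7
(0, 0) th 0.99 e -0.26 loop 0.80 TCP [659.  -34.9 195. ] off [ 59.   17.5 -40.3] x to handle -26.8 bodybottom-handletop 4.3
```

Clearances are workable: the body passes 4–20 mm above the handle, and I'll set the tool 4 mm downhill of the tab for the fingers. First the transit.

```bash
python3 -m crank '[{"offset":[0.022,-0.03,0.012],"spin":4.5},{"offset":[0.044,-0.06,0.024],"spin":9},{"offset":[0.067,-0.092,0.036],"spin":13.5},{"offset":[0.089,-0.123,0.048],"spin":18},{"offset":[0.111,-0.154,0.06],"spin":22.5},{"offset":[0.134,-0.185,0.072],"spin":27},{"offset":[0.156,-0.216,0.084],"spin":31.5},{"offset":[0.178,-0.246,0.096],"spin":35.9}]' 0.55 8; python3 -c "
from h import *
s=manip.read_state();print(s['eef_pos'].round(1) if hasattr(s['eef_pos'],'round') else s['eef_pos'],s['eef_rot'],s['clock'])"
```

```text
clock: 4.17
eef_pos: [360.9, 271.1, 302.3]
eef_rot: [3.141, 0.001, -2.849]
wrist_force: [0.8, -0.1, 0.6]
finger_gap: 51.8
[360.9 271.1 302.3] [ 3.14145629e+00  6.08467711e-04 -2.84884063e+00] 4.1667
```

```bash
python3 -m crank '[{"offset":[0.0235,-0.0325,0],"spin":0},{"offset":[0.047,-0.065,0],"spin":0},{"offset":[0.0705,-0.0975,0],"spin":0},{"offset":[0.094,-0.13,0],"spin":0},{"offset":[0.1175,-0.1625,0],"spin":0},{"offset":[0.141,-0.195,0],"spin":0},{"offset":[0.1645,-0.2275,0],"spin":0},{"offset":[0.188,-0.26,0],"spin":0}]'
```

```text
clock: 4.83
eef_pos: [549.7, 9.2, 302.4]
eef_rot: [3.142, 0.001, -2.849]
wrist_force: [0.3, 1.0, 0.1]
finger_gap: 51.7
```

```bash
python3 -m crank '[{"offset":[0.015,-0.021,0],"spin":0},{"offset":[0.031,-0.042,0],"spin":0},{"offset":[0.046,-0.063,0],"spin":0},{"offset":[0.046,-0.063,0],"spin":0},{"offset":[0.046,-0.063,-0.02],"spin":0},{"offset":[0.046,-0.063,-0.04],"spin":0},{"offset":[0.046,-0.063,-0.048],"spin":0},{"offset":[0.046,-0.063,-0.048],"spin":0}]'
python3 - <<'E'
from h import *
from ik import *
m=M(q);T=manip.read_state()["eef_pos"];ims=[]
for c,(x0,y0,x1,y1),k in(("scene",(245,130,325,230),5),("top",(215,115,295,215),5)):
    p=shot(c);im=cv2.resize(p["pixels"][y0:y1,x0:x1],None,fx=k,fy=k,interpolation=cv2.INTER_CUBIC)
    o=np.array([.34,-.56]) if c=="scene" else np.array([.79,-.28])
    def ln(pts,col):
        cv2.polylines(im,[np.array([(proj(p,X)-o*0-[x0,y0]+.5)*k for X in pts]).round().astype(int)],False,col,1)
    ln([m.tab(0,-13),m.tab(46,-13),m.tab(46,13),m.tab(0,13)],(0,140,0))
    ln([T,T+np.array([0,0,30])],(255,0,0))
    yv=np.array([-np.sin(q[2]),np.cos(q[2]),0])*26;ln([T-yv,T+yv],(255,0,0))
    ims.append(im)
cv2.imwrite("pics/g1.png",np.hstack(ims)[...,::-1])
E
```

```text
clock: 5.5
eef_pos: [595.0, -53.4, 252.6]
eef_rot: [3.14, -0.002, -2.849]
wrist_force: [-0.2, -0.2, -0.6]
finger_gap: 52.0
```

View pics/g1.png

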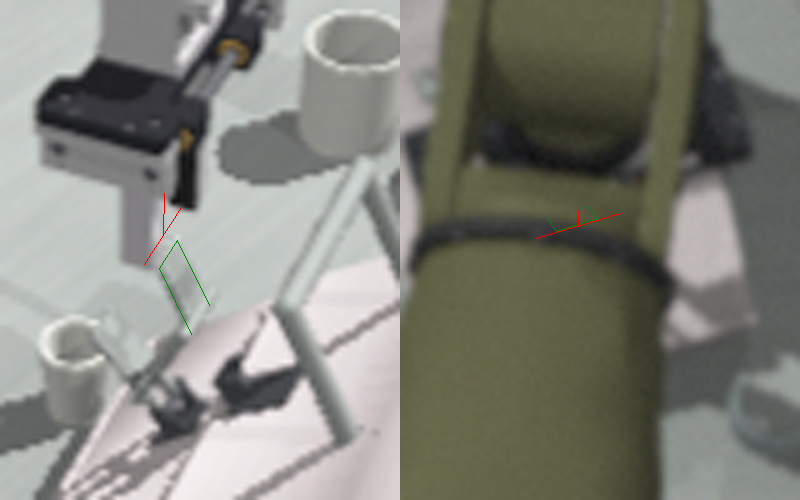

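The projected TCP line matches the fingertips at (145,265)–(181,208). The tab's top edge at about (160,265)–(178,240) lies just below and slightly uphill of them, as planned. Now I descend and pinch.

```bash
python3 -m crank '[{"offset":[0.001,0,-0.006],"spin":0},{"offset":[0.001,0,-0.012],"spin":0},{"offset":[0.001,0,-0.019],"spin":0},{"offset":[0.001,0,-0.019],"spin":0},{"offset":[0.001,0,-0.019],"spin":0},{"offset":[0.001,0,-0.019],"spin":0},{"offset":[0.001,0,-0.019],"spin":0},{"offset":[0.001,0,-0.019],"spin":0}]'; python3 -m crank '[{"offset":[0,0,0],"spin":0},{"offset":[0,0,0],"spin":0},{"offset":[0,0,0],"spin":0},{"offset":[0,0,0],"spin":0},{"offset":[0,0,0],"spin":0},{"offset":[0,0,0],"spin":0},{"offset":[0,0,0],"spin":0},{"offset":[0,0,0],"spin":0}]' 0.15 6
```

```text
clock: 6.27
eef_pos: [596.9, -53.6, 236.7]
eef_rot: [-3.141, 0.002, -2.849]
wrist_force: [0.1, -0.3, -0.0]
finger_gap: 51.8
clock: 6.93
eef_pos: [596.9, -53.4, 236.7]
eef_rot: [-3.141, 0.002, -2.849]
wrist_force: [-0.4, 2.6, 1.3]
finger_gap: 25.9
```

The pinch holds (26 mm), but only about 4 mm deep. I'll regrip 2.5 mm lower.

```bash
python3 -m crank '[{"offset":[0,0,0],"spin":0},{"offset":[0,0,0],"spin":0},{"offset":[0,0,-0.001],"spin":0},{"offset":[0,0,-0.003],"spin":0},{"offset":[0,0,-0.003],"spin":0},{"offset":[0,0,-0.003],"spin":0},{"offset":[0,0,-0.003],"spin":0},{"offset":[0,0,-0.003],"spin":0}]' 0.4; python3 -m crank '[{"offset":[0,0,0],"spin":0},{"offset":[0,0,0],"spin":0},{"offset":[0,0,0],"spin":0},{"offset":[0,0,0],"spin":0},{"offset":[0,0,0],"spin":0},{"offset":[0,0,0],"spin":0},{"offset":[0,0,0],"spin":0},{"offset":[0,0,0],"spin":0}]' 0.15 8
python3 - <<'E'
from h import *
p=shot("scene")
for n in("tab_grip","loop_bar","keeper_lip","keeper_seat","lever_end","lid"):
    print(n,[(np.round(d["location"]).tolist(),round(d["conf"],2)) for d in manip.search_frame(p,n)[:2]])
E
```

```text
clock: 7.6
eef_pos: [596.9, -53.4, 233.7]
eef_rot: [-3.141, 0.002, -2.849]
wrist_force: [1.2, 0.4, 0.1]
finger_gap: 37.5
clock: 8.27
eef_pos: [596.9, -53.4, 233.8]
eef_rot: [-3.141, 0.002, -2.849]
wrist_force: [-0.6, 2.1, 1.1]
finger_gap: 25.8
tab_grip [([598.0, -60.0, 171.0], 0.34)]
loop_bar [([612.0, -52.0, 208.0], 0.6)]
keeper_lip [([737.0, -60.0, 212.0], 0.81), ([540.0, -200.0, 62.0], 0.65)]
keeper_seat [([733.0, -58.0, 203.0], 0.95)]
lever_end [([596.0, -59.0, 170.0], 0.82)]
lid [([729.0, -60.0, 208.0], 0.77), ([714.0, -92.0, 153.0], 0.35)]
```

```bash
cat > path.py <<'E'
from ik import *
import sys
m0=M(q);seat=np.array([53,-2.]);H=m0.L(155,0,69);c=np.cos(q[2]);s=np.sin(q[2]);R=42
T0=np.array([596.9,-53.4,233.8])
def tcp(a,b):
    m=at_bar(*(seat+[a,b]))[-1]; return m,T0+m.tab(R,0)-m0.tab(R,0)
if __name__=="__main__":
  for d in[(4,53),(14,46),(14,40),(14,34),(14,28),(13.5,22),(13,16),(12.5,12),(12.5,8),(12.5,5),(12,3),(9,3),(6,2),(3,1),(1,0),(0,0),(-2,0)]:
    m,T=tcp(*d);r=T-H
    print(d,"th %.2f e %.2f"%(m.th,m.e),T.round(1),"off",(T-T0).round(1),"xh %.1f clear %.1f"%(r[0]*c+r[1]*s,T[2]+97-H[2]-7))
E
python3 path.py
```

```text
(4, 53) th 1.50 e 0.48 [596.5 -53.5 233.8] off [-0.4 -0.1  0. ] xh -92.0 clear 43.1
(14, 46) th 1.84 e 0.36 [612.4 -48.8 236.7] off [15.5  4.6  2.9] xh -75.5 clear 46.0
(14, 40) th 1.74 e 0.27 [619.8 -46.6 233.4] off [22.9  6.8 -0.4] xh -67.8 clear 42.6
(14, 34) th 1.67 e 0.18 [627.1 -44.4 229.6] off [30.2  9.  -4.2] xh -60.2 clear 38.8
(14, 28) th 1.63 e 0.09 [634.3 -42.3 225.4] off [37.4 11.1 -8.4] xh -52.6 clear 34.6
(13.5, 22) th 1.60 e -0.00 [641.2 -40.3 220.6] off [ 44.3  13.1 -13.2] xh -45.4 clear 29.8
(13, 16) th 1.58 e -0.09 [648.  -38.2 215.5] off [ 51.1  15.2 -18.3] xh -38.3 clear 24.7
(12.5, 12) th 1.58 e -0.15 [652.5 -36.9 211.7] off [ 55.6  16.5 -22.1] xh -33.6 clear 21.0
(12.5, 8) th 1.62 e -0.21 [657.4 -35.5 208.2] off [ 60.5  17.9 -25.6] xh -28.6 clear 17.4
(12.5, 5) th 1.65 e -0.25 [661.  -34.4 205.4] off [ 64.1  19.  -28.4] xh -24.8 clear 14.7
(12, 3) th 1.66 e -0.28 [663.  -33.8 203.2] off [ 66.1  19.6 -30.6] xh -22.6 clear 12.5
(9, 3) th 1.50 e -0.28 [660.7 -34.5 201.3] off [ 63.8  18.9 -32.5] xh -25.1 clear 10.6
(6, 2) th 1.35 e -0.28 [659.2 -34.9 198.6] off [ 62.3  18.5 -35.2] xh -26.6 clear 7.9
(3, 1) th 1.19 e -0.28 [657.5 -35.4 196. ] off [ 60.6  18.  -37.8] xh -28.4 clear 5.2
(1, 0) th 1.07 e -0.28 [656.5 -35.7 194. ] off [ 59.6  17.7 -39.8] xh -29.5 clear 3.2
(0, 0) th 0.99 e -0.26 [655.2 -36.1 193.5] off [ 58.3  17.3 -40.3] xh -30.8 clear 2.7
(-2, 0) th 0.80 e -0.22 [652.2 -37.  192.6] off [ 55.3  16.4 -41.2] xh -33.9 clear 1.9
```

```bash
python3 -m crank '[{"offset":[0.008,0.0024,0.0015],"spin":0},{"offset":[0.0155,0.0046,0.0029],"spin":0},{"offset":[0.0229,0.0068,-0.0004],"spin":0},{"offset":[0.0302,0.009,-0.0042],"spin":0},{"offset":[0.0374,0.0111,-0.0084],"spin":0},{"offset":[0.0443,0.0131,-0.0132],"spin":0},{"offset":[0.0511,0.0152,-0.0183],"spin":0},{"offset":[0.0511,0.0152,-0.0183],"spin":0}]'
python3 - <<'E'
from path import *
m,_=tcp(13,16);ims=[];T=np.array(manip.read_state()["eef_pos"])
for c,(x0,y0,x1,y1),k in(("scene",(255,140,335,230),8),):
    p=shot(c);np.save("pics/h1.npy",p["pixels"]);im=cv2.resize(p["pixels"][y0:y1,x0:x1],None,fx=k,fy=k,interpolation=cv2.INTER_CUBIC)
    for n in("loop","lever","tab_grip"):
        for d in manip.masks_of(p,n)[:1]:
            mk=cv2.resize(d["mask"][y0:y1,x0:x1].astype(np.uint8),None,fx=k,fy=k,interpolation=0)
            v,u=np.nonzero(d["mask"]);print(n,round(d["conf"],2),len(u),u.min(),u.max(),v.min(),v.max())
    def ln(pts,col):
        cv2.polylines(im,[np.array([(proj(p,X)-[x0,y0]+.5)*k for X in pts]).round().astype(int)],False,col,1)
    ln([m.tab(0,-13),m.tab(46,-13),m.tab(46,13),m.tab(0,13)],(0,140,0));ln([m.tab(0,-23),m.tab(0,23)],(0,0,255))
    ln([m.lev(0,-15,0),m.lev(66,-15,0),m.lev(66,15,0),m.lev(0,15,0)],(255,0,0))
    ln([m.L(53,-12,6),m.L(53,12,6)],(0,255,255));ln([m.L(44,-12,6),m.L(44,12,6)],(0,255,255))
    ln([m.L(155,-60,69),m.L(155,60,69)],(255,0,255))
    cv2.imwrite("pics/h1.png",im[:,:,::-1])
E
```

```text
clock: 9.28
eef_pos: [648.6, -37.8, 213.6]
eef_rot: [3.141, 0.0, -2.848]
wrist_force: [-0.1, 2.6, -0.0]
finger_gap: 25.5
loop 0.69 4249 275 356 161 256
lever 0.63 2086 60 165 274 365
tab_grip 0.71 7584 247 356 163 284
```

View pics/h1.png

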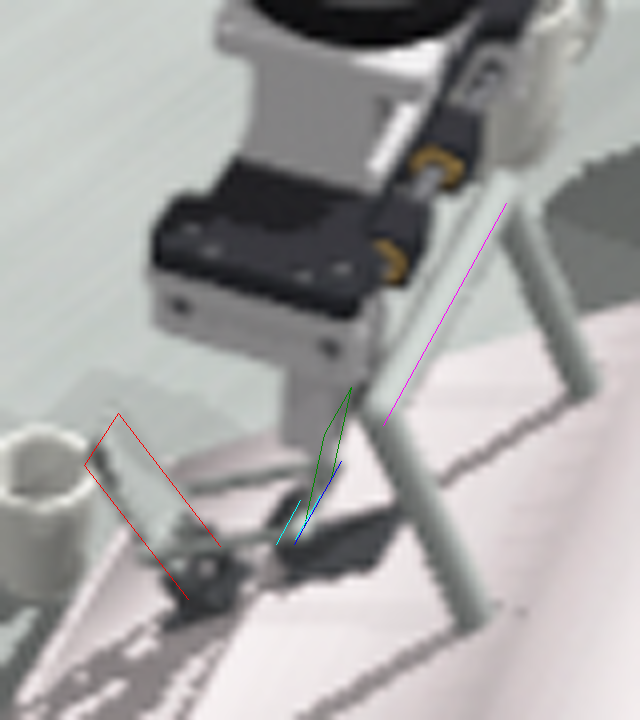

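The view shows the bar at about (300–335, 470–535), just uphill of the dark keeper hook at (270–300, 490–540), with near-zero force. The real handle bar appears about 2 px higher than my model, so body clearance is a few mm less than computed. I go inward next, then draw downhill in small steps while watching force.

```bash
python3 -c "
from path import *
s=manip.read_state();T=np.array(s['eef_pos']);print(T.round(1),np.round(s['wrist_force'],1))
for d in [(13,16),(13,12),(13,9),(13,6),(13,3),(12.5,2)]:print(d,(tcp(*d)[1]-T).round(1))
"
```

```text
[647.4 -38.3 214.9] [-3.1  3.2 -3.1]
(13, 16) [0.6 0.  0.6]
(13, 12) [ 5.4  1.5 -2.8]
(13, 9) [ 9.1  2.6 -5.5]
(13, 6) [12.7  3.6 -8.2]
(13, 3) [ 16.3   4.7 -11. ]
(12.5, 2) [ 17.2   5.  -12.3]
```

```bash
python3 -m crank '[{"offset":[0.003,0.001,-0.0015],"spin":0},{"offset":[0.0055,0.0016,-0.0028],"spin":0},{"offset":[0.009,0.0026,-0.0055],"spin":0},{"offset":[0.0127,0.0036,-0.0082],"spin":0},{"offset":[0.016,0.0046,-0.0108],"spin":0},{"offset":[0.016,0.0046,-0.0108],"spin":0},{"offset":[0.016,0.0046,-0.0108],"spin":0},{"offset":[0.016,0.0046,-0.0108],"spin":0}]'
python3 -c "
from path import *
s=manip.read_state();T=np.array(s['eef_pos']);print(T.round(1),np.round(s['wrist_force'],1),np.round(s['moment'],2))
for d in [(13,3),(9,3),(6,2),(3,1),(1,0),(0,0)]:print(d,(tcp(*d)[1]-T).round(1))
"
```

```text
clock: 10.15
eef_pos: [663.5, -33.6, 204.2]
eef_rot: [3.141, 0.001, -2.849]
wrist_force: [-1.8, 3.7, 0.0]
finger_gap: 26.1
[663.5 -33.6 204.2] [-1.8  3.7  0. ] [0.97 0.44 0.03]
(13, 3) [ 0.3  0.1 -0.3]
(9, 3) [-2.8 -0.9 -2.8]
(6, 2) [-4.2 -1.3 -5.6]
(3, 1) [-6.  -1.8 -8.2]
(1, 0) [ -7.   -2.1 -10.2]
(0, 0) [ -8.3  -2.5 -10.7]
```

```bash
python3 -m crank '[{"offset":[-0.0014,-0.0005,-0.0014],"spin":0},{"offset":[-0.0028,-0.0009,-0.0028],"spin":0},{"offset":[-0.0035,-0.0011,-0.0042],"spin":0},{"offset":[-0.0042,-0.0013,-0.0056],"spin":0},{"offset":[-0.005,-0.0015,-0.007],"spin":0},{"offset":[-0.006,-0.0018,-0.0082],"spin":0},{"offset":[-0.006,-0.0018,-0.0082],"spin":0},{"offset":[-0.006,-0.0018,-0.0082],"spin":0}]'
python3 -c "
from path import *
s=manip.read_state();T=np.array(s['eef_pos']);print(T.round(1),np.round(s['wrist_force'],1),np.round(s['moment'],2))
for d in [(3,1),(1,0),(0,0),(-2,0)]:print(d,(tcp(*d)[1]-T).round(1))
"
```

```text
clock: 10.82
eef_pos: [657.5, -35.4, 196.3]
eef_rot: [3.141, 0.001, -2.849]
wrist_force: [-1.5, 4.9, 0.9]
finger_gap: 25.9
[657.5 -35.4 196.3] [-1.5  4.9  0.9] [0.98 0.34 0.02]
(3, 1) [-0.  -0.1 -0.4]
(1, 0) [-1.  -0.4 -2.4]
(0, 0) [-2.3 -0.7 -2.9]
(-2, 0) [-5.3 -1.6 -3.7]
```

```bash
python3 -m crank '[{"offset":[-0.0005,-0.0002,-0.001],"spin":0},{"offset":[-0.001,-0.0004,-0.0022],"spin":0},{"offset":[-0.0022,-0.0007,-0.0028],"spin":0},{"offset":[-0.0036,-0.0011,-0.0032],"spin":0},{"offset":[-0.005,-0.0015,-0.0036],"spin":0},{"offset":[-0.005,-0.0015,-0.0036],"spin":0},{"offset":[-0.005,-0.0015,-0.0036],"spin":0},{"offset":[-0.005,-0.0015,-0.0036],"spin":0}]'
python3 -c "
from path import *
s=manip.read_state();T=np.array(s['eef_pos']);print(T.round(1),np.round(s['wrist_force'],1),np.round(s['moment'],2))
p=shot('scene');np.save('pics/n1.npy',p['pixels'])
for n in('lever','loop','lever_end'):
  for d in manip.masks_of(p,n)[:2]:
    v,u=np.nonzero(d['mask']);print(n,round(d['conf'],2),len(u),u.min(),u.max(),v.min(),v.max())
for th in (.6,.8,1,1.2,1.5,1.8):
  Q=q.copy();Q[5]=th;m=M(Q);print(th,proj(p,m.lev(66,-15,0)).round(1),proj(p,m.lev(66,15,0)).round(1))
"
```

```text
clock: 11.48
eef_pos: [652.6, -36.8, 193.1]
eef_rot: [3.141, 0.002, -2.849]
wrist_force: [-1.0, 4.8, 1.5]
finger_gap: 25.5
[652.6 -36.8 193.1] [-1.   4.8  1.5] [ 0.99  0.14 -0.02]
lever 0.7 192 259 295 196 210
loop 0.53 4144 276 356 163 256
loop 0.42 13 289 294 205 210
lever_end 0.52 239 259 295 197 211
0.6 [257.6 209.2] [261.8 202.8]
0.8 [257.6 206.1] [261.8 199.7]
1 [258.4 203.3] [262.6 196.8]
1.2 [259.9 200.8] [264.2 194.4]
1.5 [263.7 198.1] [267.9 191.6]
1.8 [268.9 196.9] [273.1 190.3]
```

Lever mask's edge (259,196) matches about 1.05 rad on my projection, so the bar is near the seat. I pull a little further downhill to feel the wall.

```bash
python3 -m crank '[{"offset":[-0.001,-0.0003,-0.0002],"spin":0},{"offset":[-0.002,-0.0006,-0.0004],"spin":0},{"offset":[-0.003,-0.0009,-0.0006],"spin":0},{"offset":[-0.004,-0.0012,-0.0008],"spin":0},{"offset":[-0.005,-0.0015,-0.001],"spin":0},{"offset":[-0.005,-0.0015,-0.001],"spin":0},{"offset":[-0.005,-0.0015,-0.001],"spin":0},{"offset":[-0.005,-0.0015,-0.001],"spin":0}]'
python3 -c "
from path import *
s=manip.read_state();T=np.array(s['eef_pos']);print(T.round(1),np.round(s['wrist_force'],1),np.round(s['moment'],2))
p=shot('scene');np.save('pics/n1.npy',p['pixels'])
for n in('lever','lever_end'):
  for d in manip.masks_of(p,n)[:2]:
    v,u=np.nonzero(d['mask']);print(n,round(d['conf'],2),len(u),u.min(),u.max(),v.min(),v.max())
"
```

```text
clock: 12.35
eef_pos: [649.1, -37.9, 193.4]
eef_rot: [-3.141, 0.007, -2.848]
wrist_force: [7.3, 7.1, 3.4]
finger_gap: 26.0
[649.1 -37.9 193.4] [7.3 7.1 3.4] [ 1.59 -1.44 -0.09]
lever 0.57 7601 246 356 161 283
lever 0.55 257 259 295 198 212
lever_end 0.64 219 259 295 198 212
```

Resistance of about 8 N appears against the pull with the lever at roughly 0.97 rad (snug range), so the bar is hooked. I release and rise.

```bash
python3 -m crank '[{"offset":[0.002,0.0006,0.0],"spin":0},{"offset":[0.002,0.0006,0.0],"spin":0},{"offset":[0.002,0.0006,0],"spin":0},{"offset":[0.002,0.0006,0.005],"spin":0},{"offset":[0.001,0,0.02],"spin":0},{"offset":[0.0,0,0.045],"spin":0},{"offset":[0,0,0.07],"spin":0},{"offset":[0,0,0.09],"spin":0}]' 0.45
python3 -c "
from path import *
s=manip.read_state();T=np.array(s['eef_pos']);print(T.round(1),np.round(s['wrist_force'],1))
p=shot('scene');np.save('pics/n1.npy',p['pixels'])
for n in('lever','lever_end','loop','tab_grip'):
  for d in manip.masks_of(p,n)[:2]:
    v,u=np.nonzero(d['mask']);print(n,round(d['conf'],2),len(u),u.min(),u.max(),v.min(),v.max())
m=at_bar(53,-2)[-1]
print('pred tab',[proj(p,m.tab(r,y)).round(1) for r,y in((46,13),(46,-13),(0,13),(0,-13))],'lev',[proj(p,m.lev(66,y,0)).round(1) for y in(-15,15)])
x0,y0,x1,y1=250,160,320,230
cv2.imwrite('pics/n1.png',cv2.resize(p['pixels'][y0:y1,x0:x1],None,fx=8,fy=8,interpolation=cv2.INTER_CUBIC)[...,::-1])
"
```

```text
clock: 13.17
eef_pos: [649.0, -38.2, 285.8]
eef_rot: [-3.14, 0.008, -2.849]
wrist_force: [0.8, -0.3, -0.0]
finger_gap: 42.7
[649.  -38.2 285.8] [ 0.8 -0.3 -0. ]
lever 0.51 288 259 299 194 212
lever 0.19 7712 247 355 162 283
lever_end 0.66 294 258 299 194 212
tab_grip 0.7 78 271 296 199 212
pred tab [array([300.7, 194.5]), array([297.4, 200.5]), array([295.6, 204.5]), array([292.3, 210.4])] lev [array([258.3, 203.4]), array([262.5, 197. ])]
```

The tab and lever masks match the predicted hooked pose within about 1–2 px, and the lever stays at about 1.0. Now I move over the lever's free end with the fingers shut.

```bash
python3 -m crank '[{"offset":[-0.03,-0.009,0],"spin":0},{"offset":[-0.06,-0.018,0],"spin":0},{"offset":[-0.089,-0.0263,0],"spin":0},{"offset":[-0.089,-0.0263,-0.03],"spin":0},{"offset":[-0.089,-0.0263,-0.06],"spin":0},{"offset":[-0.089,-0.0263,-0.09],"spin":0},{"offset":[-0.089,-0.0263,-0.116],"spin":0},{"offset":[-0.089,-0.0263,-0.116],"spin":0}]' 0 10
python3 -c "
from h import *
s=manip.read_state();print(np.round(s['eef_pos'],1),np.round(s['wrist_force'],1),s['finger_gap'])"
```

```text
clock: 14.08
eef_pos: [557.0, -63.9, 160.3]
eef_rot: [3.138, -0.003, -2.849]
wrist_force: [-0.6, 0.5, -0.9]
finger_gap: 0.4
[557.  -63.9 160.3] [-0.6  0.5 -0.9] 0.40122722754825607
```

```bash
python3 -m crank '[{"offset":[0.002,0.0,-0.006],"spin":0},{"offset":[0.002,0,-0.012],"spin":0},{"offset":[0.002,0,-0.018],"spin":0},{"offset":[0.002,0,-0.024],"spin":0},{"offset":[0.002,0,-0.03],"spin":0},{"offset":[0.002,0,-0.036],"spin":0},{"offset":[0.002,0,-0.042],"spin":0},{"offset":[0.002,0,-0.045],"spin":0}]'
python3 -c "
from h import *
s=manip.read_state();print(np.round(s['eef_pos'],1),np.round(s['wrist_force'],1),s['finger_gap'])
p=shot('scene')
for n in('lever','lever_end','tab_grip'):
  for d in manip.masks_of(p,n)[:2]:
    v,u=np.nonzero(d['mask']);print(n,round(d['conf'],2),len(u),u.min(),u.max(),v.min(),v.max())
"
```

```text
clock: 14.75
eef_pos: [559.8, -63.9, 115.6]
eef_rot: [3.138, -0.001, -2.849]
wrist_force: [2.6, 0.6, 5.6]
finger_gap: 0.5
[559.8 -63.9 115.6] [2.6 0.6 5.6] 0.5452281018895164
lever 0.68 164 259 296 196 214
lever_end 0.5 170 261 296 196 214
lever_end 0.32 27 289 295 199 211
```

The lever resists with 5.6 N, so it's drawing the lid. I continue down to flat.

```bash
python3 -m crank '[{"offset":[0,0.0,-0.004],"spin":0},{"offset":[0,0,-0.008],"spin":0},{"offset":[0,0,-0.012],"spin":0},{"offset":[0,0,-0.016],"spin":0},{"offset":[0,0,-0.02],"spin":0},{"offset":[0,0,-0.023],"spin":0},{"offset":[0,0,-0.025],"spin":0},{"offset":[0,0,-0.025],"spin":0}]'
python3 -c "
from h import *
s=manip.read_state();print(np.round(s['eef_pos'],1),np.round(s['wrist_force'],1),s['finger_gap'])"
```

```text
clock: 15.62
eef_pos: [560.0, -63.9, 93.9]
eef_rot: [3.139, 0.0, -2.848]
wrist_force: [-14.8, 3.4, 39.8]
finger_gap: 0.5
[560.  -63.9  93.9] [-14.8   3.4  39.8] 0.46653432597888156
```

Force jumped to 40 N at z=94, which suggests the lever is against its stop (flat). I back off and check.

```bash
python3 -m crank '[{"offset":[-0.001,0.0,0.01],"spin":0},{"offset":[-0.003,0,0.03],"spin":0},{"offset":[-0.01,0,0.06],"spin":0},{"offset":[-0.03,0,0.095],"spin":0},{"offset":[-0.06,0,0.12],"spin":0},{"offset":[-0.09,0,0.14],"spin":0},{"offset":[-0.12,0,0.16],"spin":0},{"offset":[-0.13,0,0.16],"spin":0}]'
python3 -c "
from path import *
s=manip.read_state();print(np.round(s['eef_pos'],1),np.round(s['wrist_force'],1))
p=shot('scene')
for n in('lever','lever_end','tab_grip','loop'):
  for d in manip.masks_of(p,n)[:2]:
    v,u=np.nonzero(d['mask']);print(n,round(d['conf'],2),len(u),u.min(),u.max(),v.min(),v.max())
Q=q.copy();Q[5]=0;Q[6]=-.074;Q[7]=.01;m=M(Q)
print('pred tab',[proj(p,m.tab(r,y)).round(1) for r,y in((46,13),(46,-13),(0,13),(0,-13))],'lev',[proj(p,m.lev(66,y,0)).round(1) for y in(-15,15)])
x0,y0,x1,y1=240,155,340,255;k=6
im=cv2.resize(p['pixels'][y0:y1,x0:x1],None,fx=k,fy=k,interpolation=cv2.INTER_CUBIC)
old=cv2.resize(np.load('pics/scene.npy')[y0:y1,x0:x1],None,fx=2,fy=2)
im=np.hstack([im,np.vstack([old,np.zeros((400,200,3),np.uint8)])])
cv2.imwrite('pics/f1.png',im[...,::-1])
"
```

```text
clock: 16.28
eef_pos: [428.4, -64.0, 257.1]
eef_rot: [-3.142, 0.004, -2.849]
wrist_force: [1.0, -0.1, 0.9]
finger_gap: 0.4
[428.4 -64.  257.1] [ 1.  -0.1  0.9]
lever 0.47 1747 341 396 135 175
lever 0.45 106 265 294 198 216
lever_end 0.67 146 264 295 195 217
tab_grip 0.67 77 275 294 199 215
pred tab [array([297.5, 195.1]), array([294.1, 201. ]), array([295.2, 206.2]), array([291.9, 212.1])] lev [array([262.3, 219. ]), array([266.3, 212.5])]
```

View pics/f1.png

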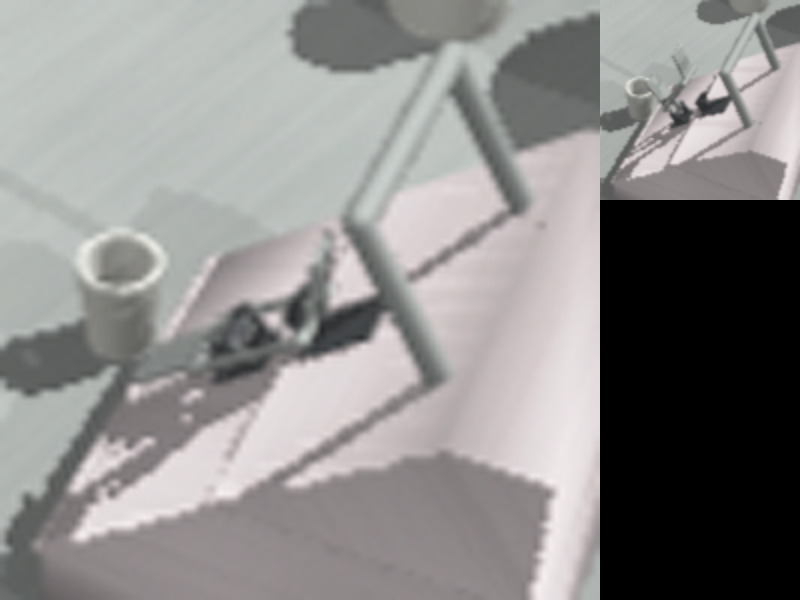

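The lever lies flat along the slope at (130–215, 350–375), the wires run to the keeper and the tab stands upright at (325, 240–300). The egg cup is in its place. Last I check that it's stable and the bystanders are unmoved, then hand in.

```bash
python3 -m crank '[{"offset":[0,0,0],"spin":0},{"offset":[0,0,0],"spin":0},{"offset":[0,0,0],"spin":0},{"offset":[0,0,0],"spin":0},{"offset":[0,0,0],"spin":0},{"offset":[0,0,0],"spin":0},{"offset":[0,0,0],"spin":0},{"offset":[0,0,0],"spin":0}]'
python3 -c "
from h import *
p=shot('scene')
d=manip.masks_of(p,'lever_end')[0];v,u=np.nonzero(d['mask']);print('lever',round(d['conf'],2),u.min(),u.max(),v.min(),v.max())
a=np.load('pics/scene.npy').astype(int);b=p['pixels'].astype(int);D=np.abs(a-b).max(2)
for n,(x,y,r) in dict(egg=(260,203,9),jar=(229,243,12),mug=(316,147,12),bowl=(368,155,20),pin=(117,315,30),spoon=(140,237,20)).items(): print(n,'changed px',int((D[y-r:y+r,x-r:x+r]>40).sum()),'of',4*r*r)
s=manip.read_state();print(s['clock'],np.round(s['wrist_force'],1))
manip.sign_off()
"
```

```text
clock: 17.2
eef_pos: [430.6, -63.9, 252.7]
eef_rot: [3.138, -0.001, -2.848]
wrist_force: [-0.6, 0.8, 0.1]
finger_gap: 0.5
lever 0.52 263 294 197 218
egg changed px 13 of 324
jar changed px 29 of 576
mug changed px 0 of 576
bowl changed px 0 of 1600
pin changed px 0 of 3600
spoon changed px 773 of 1600
17.3 [-0.8 -1.1 -0.5]
the job is handed in; nothing more can be done
```

The catch is shut and I've handed the job in, at about 17.3 s of the 43 s allowed. No verdict is reported.

**What I did:**
- I pinched the tab near its end and carried the loop's bar over the keeper lip.
- I drew it back until it met the wall, feeling about 8 N of resistance with the lever at about 1.0 rad.
- I let go, then pressed the lever down with shut fingers. The force rose to 40 N at the fingertips, which I took as the lever reaching its stop. I then backed the arm off clear of everything.

**Last checks:**
- **Lever and loop:** the last picture shows the lever flat, with the loop on the keeper. About 0.9 s after I backed off, the lever's outline still matched the expected latched position within 1–2 px.
- **Egg cup, jar, mug, bowl and rolling pin:** they look unmoved, with at most a few changed edge pixels. The board was only covered where it lay around the rolling pin.
- **Spoon:** the check came out wrong, with 773 of 1600 pixels changed. The arm went nowhere near the spoon, so I think its shadow or the arm itself crossed the view, but I didn't confirm that.
- **Handle:** it sat about 2 px higher in the picture than my model. I felt no contact with it.

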